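# Pop the wrong cell out of the charger and catch it

### The arm

A 6-joint arm with a two-finger parallel gripper is mounted at the origin on a cart in front of the work surface, level with it; the furniture and walls round the work are solid. World frame = base frame: x ahead of the robot, y to its left, z up, the work surface at z = 0. Lengths are in mm, angles in degrees, forces in N, time in s.
With the tool pointing down it reaches from about 300 to 850 mm from the base axis. Payload 4.2 kg.
Tool frame: the origin (TCP) lies midway between the tips of the shut fingers; the grasp point (between the pads) lies 19 mm behind it; z points along the fingers, y is the line along which they close (so a half turn about z gives the same grasp; the last joint's range is limited). The gripper opens to 91 mm and grips with 3 to 60 N. Pads are 32 mm wide; open, the fingers measure 118 mm over their backs; the gripper's body (76 mm by 178 mm) begins 60 mm behind the grasp point.
Start: joints at [64.744, 18.312, 89.639, -0, 72.044, -1.146], TCP at [234.886, 524.854, 213.976] pointing down, gripper open.
Joint ranges: [-177.97, 177.97], [-48.28, 115.42], [12.27, 149.76], [-77.06, 257.06], [2.81, 150.46], [-146.56, 146.56]. Speed limits (degrees/s): [147.25, 147.25, 180, 180, 180, 180].

### API

Orientations are given as [roll, pitch, yaw] about the fixed x, y, z axes, in that order (R = Rz(yaw) Ry(pitch) Rx(roll)).
In Python, from workcell import env gives the robot as it stands.
- The arm moves only by the shell command python3 -m jog 'ROWS' [FORCE]. ROWS is a JSON object of lists of equal length, an entry for each row: "jaw": the finger opening in mm, from 0 to 91.2; "slide": the shift along the tool's x, y, z in units of 30 mm (1.0 is 30 mm), a list of three; "spin": the turn about the tool's z in units of 8 degrees (1.0 is 8 degrees). In form: {"jaw": [jaw, ...], "slide": [[dx, dy, dz], ...], "spin": [spin, ...]}. A call has 1 to 10 rows; each row shifts and turns the commanded pose from where the row before left it, along the tool's axes as they then stand; what a row does not reach is not made up. A row lasts 1/10 s, in which the tool goes at most 50 mm and 8.59 degrees, less where a joint would pass 70% of its speed; a pose out of reach is approached as far as the arm can. A call is refused whole if a number of a shift passes 1 or a number of a turn 1, either way. A call with a gripper value outside its range is refused whole. The fingers move at their own pace and stop on an object; FORCE is the grip in N (left out, the last holds). Time passes only in rows, so rows that do not move let the fingers close. It gives the time, the measured TCP pose, the force, the opening and the grip force at its end, in the units of the state.
- env.state(): the state, without advancing time (a new reading comes with each control period).
- env.grab_frame(name): name is "scene" or "side" or "wrist"; returns the picture (384x512x3 uint8, red, green, blue); there is no depth.
- env.camera_model(name): a dict with "fx", "fy", "cx", "cy" (pixels), "D" ([k1, k2, p1, p2, k3] as OpenCV has them; the pictures are not rectified), "camera_from_world" (4x4, takes a point from world to camera coordinates). Camera axes: x right, y up, looking along -z (the intrinsics and any distortion apply to the point x, -y, -z); pixel columns grow to the right and rows downward; lengths in mm; the calibration is good to about 2 mm. A picture is of the moment at which its call begins: read the wrist's pose just before it. camera_model takes no time and is no camera call; for the wrist camera it gives the pose at the moment of the call.
- env.job_done(): hands the job in; it is judged then, once.
The state is a dict: "time_s": time; "qpos": joint angles; "qvel": joint speeds; "effort": joint torques, N m; "ee_pos": TCP position; "ee_rot": TCP orientation; "force": force on the tool from outside, world axes, zero at the start; "torque": the same for the moment, N m; "gripper_width": finger opening in mm; "gripper_force": force on a finger pad.
Only numpy, scipy, OpenCV 4.12 (cv2) and the standard library are available. Lean on these libraries where they do the work, as an engineer would, in place of code of your own. Each camera call takes 0.05 s, during which the arm holds its last target. There are 200 camera calls.

### The job

Somebody has put an ordinary green cell into the charger beside the white rechargeable one. Press the eject key behind the green cell so that it pops out over the lip, and catch it with the other finger before it rolls off the charger's sloping front; leave the white cell in its bay, lift nothing, and disturb nothing round about. Finish with that finger still there, holding the green cell square against the front of the lip with light pressure, ready for me to take: the program ends while holding.

Things in the scene. Friction and masses are not known exactly. Their poses are not given: they have to be found in the camera images.
- charger: Dark grey two-bay charger, fixed to the worktop, 110 mm deep (x), 142 wide (y), 31 high. Origin: on the worktop, under the midpoint between the bays; its x points to its back, y to its left, z up. Back to front: low deck (top z = 9 mm, x = 18 to 56) with two light grey eject keys, rear wall (x = 9 to 18, top z = 31), bays side by side, lip, sloping apron.
- bay_left (a point): Middle of the floor of the left bay: charger x = 0, y = +34, z = 16 mm. The bay is 16 mm wide in x, 53 mm long in y. Pressing its key drives two prongs up and forward from its rear and floor; near the end of the key's travel the cell tips over the lip, drops on the apron and rolls off the front unless something stands there.
- bay_right (a point): The same of the right bay: charger x = 0, y = -34, z = 16 mm. The spine between the bays (15 mm wide) and the cheeks at the outer ends (9 mm wide) are 30 mm high and reach from x = -12 to 18 mm.
- lip (a point): Front face of the lip at charger x = -12, y = 0, z = 12 mm, where the apron begins. The lip is 4 mm thick (x = -8 to -12) with a rounded top at z = 20 mm, 8 mm above the apron. A cell held against its front has its axis at about x = -19 mm, z = 18 mm.
- apron_edge (a point): Middle of the front edge of the apron: charger x = -55, y = 0, z = 4 mm. The apron is a smooth plane without side walls that falls from z = 12 mm at the lip (x = -12) to this edge. A cell stopped well away from its middle swings round the finger and rolls on.
- key_left (a joint): Eject key behind the left (+y) bay: 0 at rest, grows in m as it is pressed straight down, 0.009 at the stop. Spring 0.9 N at rest to 2.5 N at the stop; it springs back when released.
- key_right (a joint): Eject key behind the right (-y) bay, same as the left one.
- key_left_top (a point): Middle of the top face of the left key, a light grey flat pad 27 mm (x) by 44 mm (y) with a small eject sign; at charger x = 38.5 mm, y = +34 mm, z = 21.5 mm at rest and 12.5 mm fully pressed (moves with the key).
- key_right_top (a point): Middle of the top face of the right key, same as the left one but at charger y = -34 mm.
- green_cell_mid (a point): Middle of the green cell, a smooth AA battery, green with a silver end, 14.4 mm across, 50 mm long, about 23 g, free to roll. It lies in one of the two bays at the start, its axis along the charger's y.
- green_cell: The same green cell; its own y axis is the axis of the cylinder (the origin lies on its skin and turns as it rolls: use green_cell_mid for where it is).
- white_cell_mid (a point): Middle of the white rechargeable AA cell with a blue ring at one end, same size, lying in the other bay; it must stay there.
- spare_cell: A loose green cell lying on the worktop to the right of the charger; bystander.
- pen: A loose black pen, 145 mm long, lying behind the charger; bystander.
- tape_roll: A loose roll of tape, 104 mm across, 25 high, right of the charger; bystander.
Not all that is in view belongs to the job. What is shaped like the green_cell but brown or red is not meant.

How it is judged (in metres and radians):
On the way, in this order (a step that is already met when the one before it is completed fails the run):
1. the eject key behind the green cell is being pressed while the cell still lies in its bay (x of green_cell_mid in the frame of charger above -0.006 m and ((y of green_cell_mid in the frame of charger above 0 m and value of joint key_left above 0.003 m) or (y of green_cell_mid in the frame of charger below 0 m and value of joint key_right above 0.003 m))).
2. the green cell has popped over the lip and been caught on the apron by a finger (x of green_cell_mid in the frame of charger below -0.015 m and contact force between the fingers and green_cell above 0.01 N), for 0.1 s.
At the end, for the whole second after the job is handed in: The green cell is still and pressed by a finger (more than 0.4 N) against the front of the charger's lip: its middle 16 to 23 mm in front of the middle of the bays, no higher than 22.5 mm above the worktop, its axis within 0.2 rad of the lip's; the white cell lies in its bay (x of green_cell_mid in the frame of charger between -0.023 and -0.016 m and z of green_cell_mid in the frame of charger below 0.0225 m and angle between the y axis of green_cell and the y axis of charger, either way round below 0.2 rad and contact force between the fingers and green_cell above 0.4 N and contact force between green_cell and charger above 0.4 N and linear speed of green_cell below 0.02 m/s and x of white_cell_mid in the frame of charger above -0.006 m and z of white_cell_mid in the frame of charger below 0.0275 m); the arm keeps its last pose, push and grip.
It fails at once if the green cell rolls away off the charger's apron (x of green_cell_mid in the frame of charger below -0.058 m or y of green_cell_mid in the frame of charger above 0.08 m or y of green_cell_mid in the frame of charger below -0.08 m).
It fails at once if the green cell is lifted (z of green_cell_mid in the frame of charger above 0.042 m).
It fails at once if the green cell is squeezed with more than 20 N (contact force between the fingers and green_cell above 20 N).
It fails at once if the white cell is pushed or popped out of its bay (x of white_cell_mid in the frame of charger below -0.006 m or z of white_cell_mid in the frame of charger above 0.03 m).
It fails at once if a bystander on the worktop is disturbed (moved more than 15 mm) (distance of any of spare_cell, pen, tape_roll from where it was at the start of the episode above 0.015 m).
It also fails if it takes over 45 s, if anything falls off the work surface, if the arm or the gripper's body presses on something with over 40 N, if the wrist force passes 120 N, or if a joint passes its speed limit or range.

## Working session

There is one attempt and no reset: what is moved stays moved. The work goes in short steps, Python scripts to look and compute and a shell command to move; the robot and the scene stay as the last step left them, time stands still between calls to the robot, and variables do not carry over. Pictures are saved under pics/ and viewed, at most 12 in all, crops included, and the job is handed in when it is done.

```bash
mkdir -p pics; ls; python3 - <<'E'
from workcell import env
import cv2
print(env.state())
for n in("scene","side"):
    f=env.grab_frame(n); cv2.imwrite(f"pics/{n}0.png",f[:,:,::-1])
    m=env.camera_model(n); print(n,m)
E
```

```text
pics
{'time_s': 0.0, 'qpos': array([ 6.47445603e+01,  1.83503084e+01,  8.97098476e+01, -1.02964989e-03,
        7.20439063e+01, -1.14553454e+00]), 'qvel': array([-0.059688  , -0.01421062, -0.10149418,  0.02952136,  0.02074837,
       -0.01906926]), 'effort': array([-7.71537325e-04, -4.12455726e+01, -2.31975657e+01,  7.27217761e-02,
        4.54355031e-02, -1.42866811e-04]), 'ee_pos': array([234.65223377, 524.3519547 , 213.11033657]), 'ee_rot': array([-1.79895939e+02, -1.10168792e-03,  1.55890412e+02]), 'force': array([0.38820613, 0.75141106, 0.61601346]), 'torque': array([ 0.00598934, -0.02464964,  0.03792154]), 'gripper_force': 0.0, 'gripper_width': 91.04723779214964}
scene {'fx': 469.7687400837049, 'fy': 469.7687400837049, 'cx': 254.0869518497511, 'cy': 197.07380967369502, 'D': array([0.03161161, 0.        , 0.        , 0.        , 0.        ]), 'camera_from_world': array([[-2.14294205e-01, -9.76589954e-01,  1.87097683e-02,
        -2.03258167e+02],
       [ 4.50334331e-01, -8.17836187e-02,  8.89106535e-01,
        -2.88503643e+02],
       [-8.66762357e-01,  1.98956029e-01,  4.57317739e-01,
        -5.70625426e+02],
       [ 0.00000000e+00,  0.00000000e+00,  0.00000000e+00,
         1.00000000e+00]])}
side {'fx': 417.2386127206629, 'fy': 417.2386127206629, 'cx': 251.01742036954158, 'cy': 193.0090949486565, 'D': array([-0.11740314,  0.        ,  0.        ,  0.        ,  0.        ]), 'camera_from_world': array([[-9.97097461e-01,  7.50989003e-02,  1.25223501e-02,
         4.76900927e+02],
       [-4.05449102e-02, -6.62969507e-01,  7.47547686e-01,
        -2.16509710e+02],
       [ 6.44419455e-02,  7.44870182e-01,  6.64090090e-01,
        -6.80229358e+02],
       [ 0.00000000e+00,  0.00000000e+00,  0.00000000e+00,
         1.00000000e+00]])}
```

View pics/scene0.png

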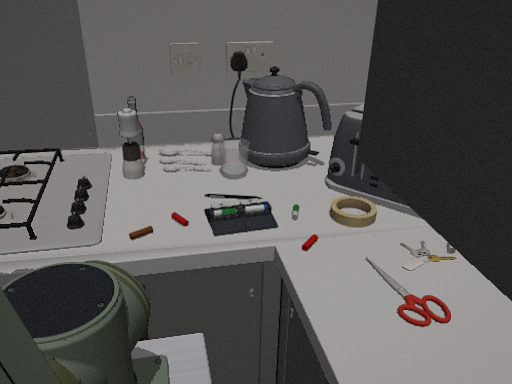

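View pics/side0.png

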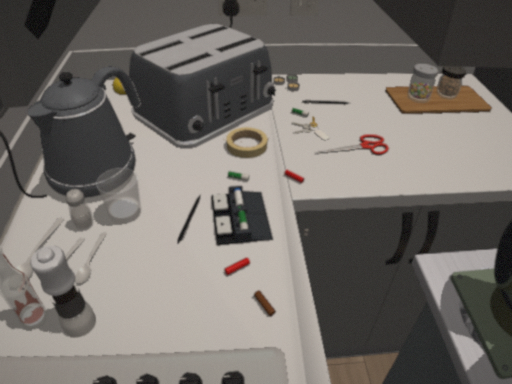

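The scene view shows the charger at about (240,217). The green candidates are the cell in the left bay at about (230,212) and the loose one at (295,211). The loose one is the spare; the red and brown ones are not meant. I'll confirm this with an enlarged crop.

```bash
python3 - <<'E'
import cv2,numpy as np
a=cv2.imread('pics/scene0.png')[185:245,195:305]; b=cv2.imread('pics/side0.png')[170:250,195:285]
a=cv2.resize(a,(800,436),interpolation=cv2.INTER_CUBIC)
cv2.imwrite('pics/c1.png',a)
cv2.imwrite('pics/c2.png',cv2.resize(b,(675,600),interpolation=cv2.INTER_CUBIC))
E
```

```text
(no output)
```

View pics/c1.png

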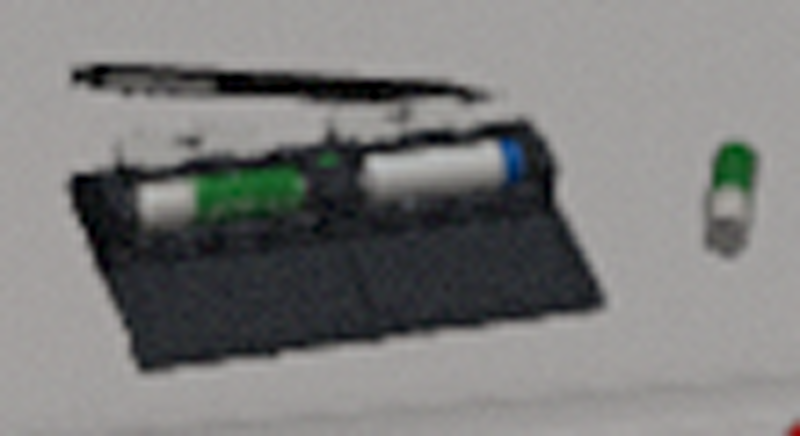

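View pics/c2.png

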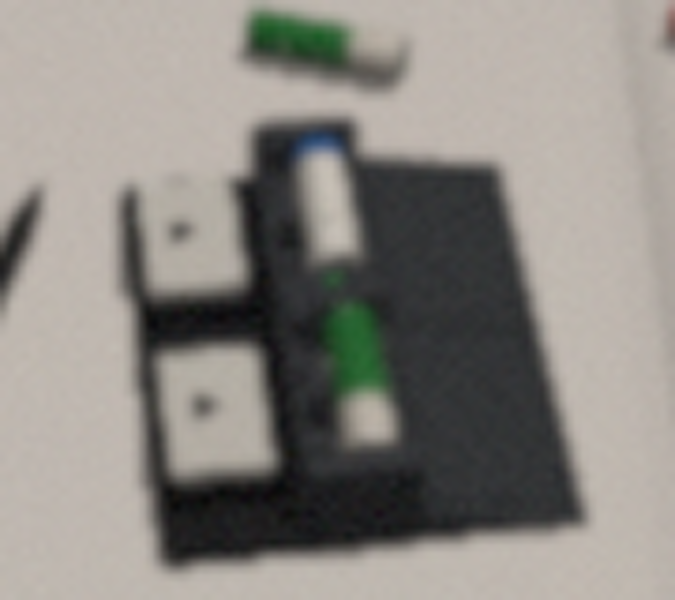

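```bash
cat > h.py <<'E'
import cv2,numpy as np
from workcell import env
def ray(m,uv):
    K=np.array([[m['fx'],0,m['cx']],[0,m['fy'],m['cy']],[0,0,1]])
    p=cv2.undistortPoints(np.array([[uv]],float),K,m['D'])[0,0]
    T=m['camera_from_world'];R=T[:3,:3]
    d=R.T@np.array([p[0],-p[1],-1]); return -R.T@T[:3,3], d/np.linalg.norm(d)
def plane(m,uv,z):
    o,d=ray(m,uv); return o+d*(z-o[2])/d[2]
def tri(rs):
    A=sum(np.eye(3)-np.outer(d,d) for o,d in rs);b=sum((np.eye(3)-np.outer(d,d))@o for o,d in rs)
    return np.linalg.solve(A,b)
def proj(m,P):
    K=np.array([[m['fx'],0,m['cx']],[0,m['fy'],m['cy']],[0,0,1]]);T=m['camera_from_world']
    c=(T[:3,:3]@np.array(P,float).T).T+T[:3,3]; c=c*[1,-1,-1]
    return cv2.projectPoints(c.reshape(-1,1,3),np.zeros(3),np.zeros(3),K,m['D'])[0][:,0]
E
python3 - <<'E'
from h import *
S=env.camera_model('scene');D=env.camera_model('side')
cs=lambda x,y:(195+(x+.5)/800*110-.5,185+(y+.5)/436*60-.5)
cd=lambda x,y:(195+(x+.5)/7.5-.5,170+(y+.5)/7.5-.5)
for n,a,b in [('green',(222,200),(363,375)),('white',(443,166),(328,203)),('fl',(145,366),(580,520)),('fr',(603,302),(495,165))]:
    print(n,tri([ray(S,cs(*a)),ray(D,cd(*b))]).round(1))
for n,p,z in [('kl',(217,413),21.5),('kr',(193,238),21.5),('gc',(363,375),26),('wc',(328,203),26),('fl',(580,520),4),('fr',(495,165),4)]:
    print(n,plane(D,cd(*p),z).round(1))
pen=[plane(D,p,5).round(1) for p in [(199,197),(180,240)]]; print(pen)
print(plane(D,(247,142),12),plane(D,(238,176),7))
E
```

```text
green [ 475.5 -248.    24.8]
white [ 481.4 -316.2   25.6]
fl [ 421.4 -215.8    2.1]
fr [ 430.7 -354.2    3.2]
kl [ 514.2 -240.8   21.5]
kr [ 519.  -308.2   21.5]
gc [ 475.8 -247.9   26. ]
wc [ 481.4 -315.3   26. ]
fl [ 421.6 -213.3    4. ]
fr [ 430.8 -353.2    4. ]
[array([ 564.7, -342.5,    5. ]), array([ 599.4, -220.6,    5. ])]
[ 448.38712389 -532.60251929   12.        ] [ 477.43817197 -406.15111879    7.        ]
```

Confirmed: the cell in the left bay (crop 1 at about (222,200)) is the green cell. White with the blue ring is in the right bay, and the loose spare is at the right. The charger origin is near (478,-281), yaw about 5°. I'll move above it.

```bash
python3 -m jog '{"jaw":[91,91,91,91,91,91,91,91,91,91],"slide":[[-0.4,-0.5,0],[-0.84,-0.98,0],[-0.84,-0.98,0],[-0.84,-0.98,0],[-0.84,-0.98,0],[-0.84,-0.98,0],[-0.84,-0.98,0],[-0.84,-0.98,0],[-0.84,-0.98,0],[-0.84,-0.98,0]],"spin":[0,0,0,0,0,0,0,0,0,0]}' && python3 -m jog '{"jaw":[91,91,91,91,91,91,91,91,91,91],"slide":[[-0.84,-0.98,0],[-0.84,-0.98,0],[-0.84,-0.98,0],[-0.84,-0.98,0],[-0.84,-0.98,0],[-0.84,-0.98,0],[-0.84,-0.98,0],[-0.84,-0.98,0],[-0.84,-0.98,0],[-0.84,-0.98,0]],"spin":[0,0,0,0,0,0,0,0,0,0]}' && python3 -m jog '{"jaw":[70,70,70,70,70,70,70,70,70],"slide":[[0,0,0],[0,0,0],[0,0,0],[0,0,0],[0,0,0],[0,0,0],[0,0,0],[0,0,0],[0,0,0]],"spin":[1,1,1,1,1,1,1,0.6,0]}' 
python3 - <<'E'
from h import *
print(env.state()['ee_pos'],env.state()['ee_rot'],env.state()['time_s'])
m=env.camera_model('wrist');f=env.grab_frame('wrist'); cv2.imwrite('pics/w1.png',f[:,:,::-1])
T=m['camera_from_world'];print(-T[:3,:3].T@T[:3,3],T.round(3))
np.save('w1.npy',m,allow_pickle=True)
E
```

```text
time_s: 1.1
ee_pos: [338.5, 170.5, 213.8]
ee_rot: [-180.0, -0.0, 155.9]
force: [0.5, 0.2, -0.1]
gripper_width: 90.7
gripper_force: 0.0
time_s: 2.1
ee_pos: [448.5, -200.8, 213.6]
ee_rot: [180.0, -0.0, 155.9]
force: [1.1, 1.1, 1.2]
gripper_width: 91.0
gripper_force: 0.0
time_s: 3.0
ee_pos: [448.3, -199.1, 213.6]
ee_rot: [-180.0, -0.0, 95.1]
force: [-0.7, -0.3, 0.7]
gripper_width: 70.2
gripper_force: 0.0
[ 448.28963228 -199.06302477  213.56296687] [-1.79958624e+02 -3.00862793e-02  9.51037991e+01] 3.0
[ 442.3907285  -128.97046037  384.42795347] [[ 9.96000e-01  8.90000e-02 -1.00000e-03 -4.28870e+02]
 [-8.60000e-02  9.65000e-01 -2.47000e-01  2.57632e+02]
 [-2.10000e-02  2.46000e-01  9.69000e-01 -3.31397e+02]
 [ 0.00000e+00  0.00000e+00  0.00000e+00  1.00000e+00]]
```

View pics/w1.png

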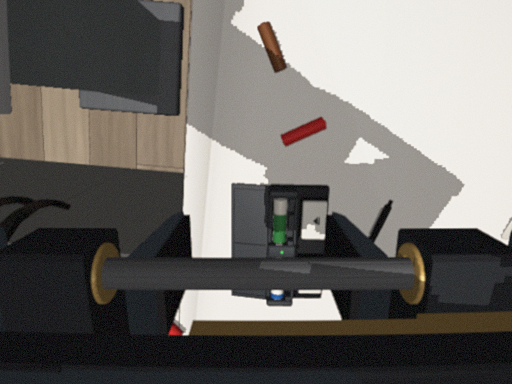

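The wrist view shows the charger between the fingers: green cell at (280,220), left key at (314,222). A bar hides the right half, so I'll step back along y for a second wrist view and measure in both.

```bash
python3 -m jog '{"jaw":[70,70,70,70],"slide":[[1,0.3,0],[1,0.3,0],[0,0,0],[0,0,0]],"spin":[0,0,0,0]}' 
python3 - <<'E'
from h import *
m=env.camera_model('wrist');f=env.grab_frame('wrist'); cv2.imwrite('pics/w2.png',f[:,:,::-1])
np.save('w2.npy',m,allow_pickle=True)
a=cv2.imread('pics/w1.png')[170:310,220:345];b=f[100:310,200:360,::-1]
cv2.imwrite('pics/c3.png',np.hstack([cv2.resize(a,(375,420),interpolation=2),cv2.resize(b,(420,420*210//160),interpolation=2)[:420]]))
E
```

```text
time_s: 3.45
ee_pos: [461.1, -137.6, 213.9]
ee_rot: [-180.0, 0.0, 95.2]
force: [-0.4, 0.2, 0.7]
gripper_width: 70.1
gripper_force: 0.0
```

View pics/w2.png

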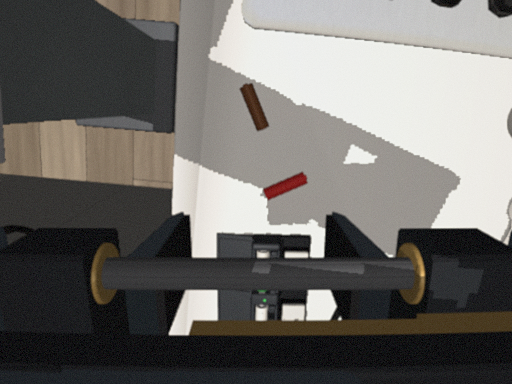

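The bar hides the charger from here, because the camera sits on the +y side. I'll move in -y to the working position above the cell instead.

```bash
python3 -m jog '{"jaw":[70,70,70,70,70,70],"slide":[[-0.9,0.1,0],[-0.9,0.1,0],[-0.9,0,0],[-0.9,0,0],[0,0,0],[0,0,0]],"spin":[0,0,0,0,0,0]}' 
python3 - <<'E'
from h import *
m=env.camera_model('wrist');f=env.grab_frame('wrist'); cv2.imwrite('pics/w3.png',f[:,:,::-1])
np.save('w3.npy',m,allow_pickle=True)
print(env.state()['ee_pos'])
b=f[40:260,190:370,::-1]
cv2.imwrite('pics/c3.png',cv2.resize(b,(490,599),interpolation=2))
E
```

```text
time_s: 4.1
ee_pos: [476.2, -245.7, 213.6]
ee_rot: [-180.0, -0.0, 95.0]
force: [0.1, -0.1, 0.2]
gripper_width: 69.9
gripper_force: 0.0
[ 476.17112757 -244.9892075   213.64113413]
```

View pics/c3.png

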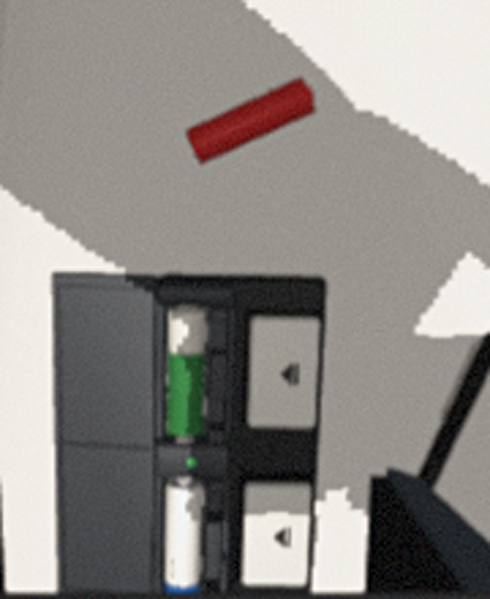

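Clear view: green cell from (188,308) to (184,437) in the crop, left key centre (282,371), right key centre (276,534). I'll compute the pose from those.

```bash
python3 - <<'E'
from h import *
M={n:np.load(n+'.npy',allow_pickle=True).item() for n in('w1','w3')}
M['scene']=env.camera_model('scene');M['side']=env.camera_model('side')
F={'w1':'w1','w3':'w3','scene':'scene0','side':'side0'}
roi={'w1':(255,190,305,250),'w3':(240,150,280,202),'scene':(215,200,240,222),'side':(236,208,249,224)}
r={}
for n in F:
    im=cv2.imread(f'pics/{F[n]}.png').astype(int);x0,y0,x1,y1=roi[n]
    g=(im[:,:,1]>im[:,:,2]+25)&(im[:,:,1]>im[:,:,0]+20);k=np.zeros_like(g);k[y0:y1,x0:x1]=1
    ys,xs=np.nonzero(g&k);r[n]=(xs.mean(),ys.mean());print(n,r[n],len(xs))
print('green wrap tri wrist',tri([ray(M[n],r[n]) for n in('w1','w3')]).round(1),'all',tri([ray(M[n],r[n]) for n in F]).round(1),'side+w3',tri([ray(M[n],r[n]) for n in('side','w3')]).round(1))
s=180/490;c=lambda x,y:(190+(x+.5)*s-.5,40+(y+.5)*s-.5)
m=M['w3'];P={}
for n,p,z in [('kl',(282.5,371.5),21.5),('kr',(276,534),21.5),('gtop',(188,308),23),('gbot',(184,437),23),('fl',(55,273),4),('bl',(324,280),9),('wtop',(184,482),23),('wbot',(182,592),23)]:
    P[n]=plane(m,c(*p),z);print(n,P[n].round(1))
d=lambda x,y:(195+(x+.5)/7.5-.5,170+(y+.5)/7.5-.5)
print('kl tri',tri([ray(m,c(282.5,371.5)),ray(M['side'],d(217,413))]).round(1))
print('kr tri',tri([ray(m,c(276,534)),ray(M['side'],d(193,238))]).round(1))
v=P['kl']-P['kr'];print('yaw',np.degrees(np.arctan2(-v[0],v[1])),np.linalg.norm(v))
E
```

```text
w1 (np.float64(279.048632218845), np.float64(229.0030395136778)) 329
w3 (np.float64(257.38292011019286), np.float64(184.7410468319559)) 363
scene (np.float64(228.98717948717947), np.float64(210.48717948717947)) 78
side (np.float64(242.04109589041096), np.float64(216.013698630137)) 73
green wrap tri wrist [ 476.6 -253.3   31.4] all [ 476.9 -255.4   27. ] side+w3 [ 477.  -253.5   30.3]
kl [ 514.5 -242.7   21.5]
kr [ 519.5 -310.3   21.5]
gtop [ 475.3 -220.9   23. ]
gbot [ 478.2 -272.1   23. ]
fl [ 421.2 -213.8    4. ]
bl [ 528.3 -206.8    9. ]
wtop [ 479.9 -290.8   23. ]
wbot [ 483.2 -338.7   23. ]
kl tri [ 514.5 -243.    19.3]
kr tri [ 519.4 -311.2   18.9]
yaw 4.204140744312614 67.81922046666587
```

Charger yaw is about 4°, and the cell middle is near (476.3,-246). With a 66 mm opening centred 2 mm behind the cell, the rear finger lands on the key and the front one stands about 19 mm in front of the lip. I'll descend to just above.

```bash
python3 -m jog '{"jaw":[66,66,66,66,66,66,66,66,66],"slide":[[0,0.07,0],[0,0,0.9],[0,0,0.9],[0,0,0.9],[0,0,0.9],[0,0,0.9],[0,0,0.9],[0,0,0.4],[0,0,0]],"spin":[0.13,0,0,0,0,0,0,0,0]}' 3
python3 - <<'E'
from h import *
print(env.state()['ee_pos'],env.state()['force'])
a=env.grab_frame('scene')[175:250,185:310,::-1];b=env.grab_frame('side')[165:255,185:290,::-1];c=env.grab_frame('wrist')[40:260,170:370,::-1]
cv2.imwrite('pics/d1.png',np.hstack([cv2.resize(x,(int(300*x.shape[1]/x.shape[0])*2//4*2 if 0 else 265,300),interpolation=2) for x in (a,b,c)]))
E
```

```text
time_s: 5.05
ee_pos: [478.0, -243.6, 38.7]
ee_rot: [-179.8, -0.1, 94.1]
force: [0.1, -1.2, -0.0]
gripper_width: 66.3
gripper_force: 0.0
[ 477.9940618  -243.58617983   38.70559793] [ 0.05346405 -1.19347589 -0.03257357]
```

View pics/d1.png

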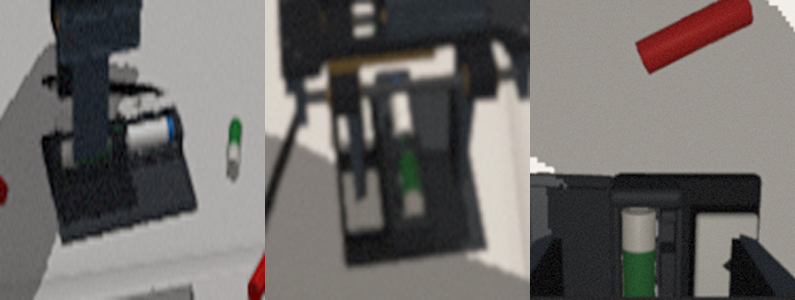

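The side crop shows the rear finger over the left key and the front finger over the apron, straddling the cell. I'll centre y by about 2 mm and lower.

```bash
python3 -m jog '{"jaw":[66,66,66,66],"slide":[[-0.07,0,0.2],[0,0,0.3],[0,0,0],[0,0,0]],"spin":[0,0,0,0]}'; python3 -m jog '{"jaw":[66,66,66],"slide":[[0,0,0.13],[0,0,0.13],[0,0,0]],"spin":[0,0,0]}'; python3 - <<'E'
from h import *
print(env.state()['ee_pos'],env.state()['force'])
E
```

```text
time_s: 5.6
ee_pos: [478.7, -246.7, 24.7]
ee_rot: [-180.0, -0.0, 94.0]
force: [0.3, 0.1, -0.4]
gripper_width: 65.8
gripper_force: 0.0
time_s: 5.9
ee_pos: [479.3, -247.0, 17.0]
ee_rot: [180.0, 0.0, 94.0]
force: [0.3, -1.0, 2.1]
gripper_width: 65.9
gripper_force: 0.9
[ 479.29749249 -246.98194529   16.95573423] [ 0.29507975 -1.00618211  2.11377469]
```

Key about 4.5 mm down (2 N). Pressing on to the stop.

```bash
python3 -m jog '{"jaw":[66,66,66,66,66],"slide":[[0,0,0.07],[0,0,0.07],[0,0,0.04],[0,0,0],[0,0,0]],"spin":[0,0,0,0,0]}'; python3 - <<'E'
from h import *
s=env.state();print(s['ee_pos'],s['force'],s['gripper_force'])
a=env.grab_frame('scene')[175:250,185:310,::-1];b=env.grab_frame('side')[165:255,185:290,::-1];c=env.grab_frame('wrist')[40:260,170:370,::-1]
cv2.imwrite('pics/d2.png',np.hstack([cv2.resize(x,(265,300),interpolation=2) for x in (a,b,c)]))
E
```

```text
time_s: 6.4
ee_pos: [479.3, -247.0, 12.6]
ee_rot: [179.9, 0.0, 94.1]
force: [-1.5, 0.4, 8.1]
gripper_width: 66.2
gripper_force: 4.0
[ 479.33144123 -246.97000495   12.60222718] [-1.50962353  0.42433671  8.13668774] 3.982148139621131
```

View pics/d2.png

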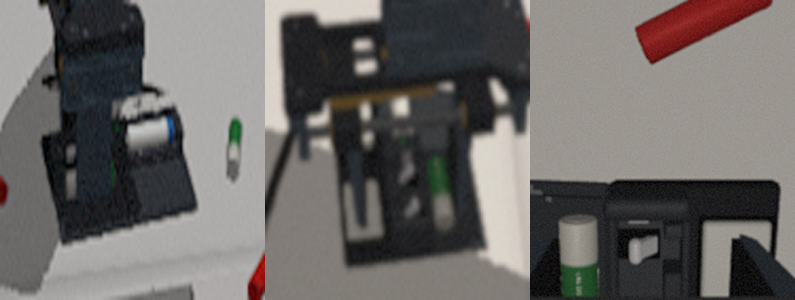

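The cell popped over the lip and lies against the front finger on the apron (wrist crop at about (578,255)), square. The white cell is in its bay. I'll ease the key slightly and close gently.

```bash
python3 -m jog '{"jaw":[64,62,60,58,56,54,52,50,50,50],"slide":[[0,0,-0.02],[0,0,0],[0,0,0],[0,0,0],[0,0,0],[0,0,0],[0,0,0],[0,0,0],[0,0,0],[0,0,0]],"spin":[0,0,0,0,0,0,0,0,0,0]}' 4; python3 - <<'E'
from h import *
s=env.state();print(s['ee_pos'],s['force'],s['gripper_force'])
a=env.grab_frame('scene')[175:250,185:310,::-1];b=env.grab_frame('side')[165:255,185:290,::-1];c=env.grab_frame('wrist')[40:260,170:370,::-1]
cv2.imwrite('pics/d3.png',np.hstack([cv2.resize(x,(265,300),interpolation=2) for x in (a,b,c)]))
E
```

```text
time_s: 7.55
ee_pos: [479.2, -247.1, 12.7]
ee_rot: [180.0, 0.0, 94.1]
force: [0.7, -0.1, 6.4]
gripper_width: 58.9
gripper_force: 4.6
[ 479.17361982 -247.05425531   12.6702754 ] [ 0.68289618 -0.11815996  6.44123403] 4.5577098056674
```

View pics/d3.png

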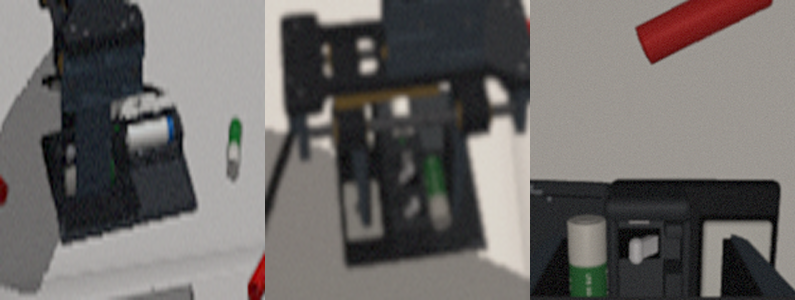

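The width stopped at 58.9, which puts the cell at about x = -19 mm against the lip. The key stop still carries about 4 N extra, so the grip reading is ambiguous. I'll open a little, ease off the key and close again.

```bash
python3 -m jog '{"jaw":[60,61,61,61,60,58,56,54,52,52],"slide":[[0,0,0],[0,0,0],[0,0,-0.04],[0,0,0],[0,0,0],[0,0,0],[0,0,0],[0,0,0],[0,0,0],[0,0,0]],"spin":[0,0,0,0,0,0,0,0,0,0]}' 4; python3 -m jog '{"jaw":[52,52,52,52,52],"slide":[[0,0,0],[0,0,0],[0,0,0],[0,0.04,0],[0,0,0]],"spin":[0,0,0,0,0]}'
python3 - <<'E'
from h import *
for i in range(3):
    s=env.state();print(s['ee_pos'].round(2),s['force'].round(2),s['gripper_force'],s['gripper_width']);f=env.grab_frame('wrist')
cv2.imwrite('pics/w5.png',f[:,:,::-1])
m=env.camera_model('wrist');im=f.astype(int)
g=((im[:,:,1]>im[:,:,0]+25)&(im[:,:,1]>im[:,:,2]+20));ys,xs=np.nonzero(g);print(xs.mean(),ys.mean(),len(xs))
P=plane(m,(xs.mean(),ys.mean()),22);a=np.radians(4);d=P[:2]-[476.3,-246];print(P, d@[np.cos(a),np.sin(a)])
E
```

```text
time_s: 8.7
ee_pos: [477.4, -246.6, 13.2]
ee_rot: [-179.8, -0.0, 94.1]
force: [-4.3, -3.6, 4.8]
gripper_width: 55.4
gripper_force: 4.3
time_s: 9.2
ee_pos: [477.5, -246.6, 13.1]
ee_rot: [-179.7, -0.1, 94.1]
force: [-7.3, -3.8, 5.0]
gripper_width: 55.7
gripper_force: 5.0
[ 477.46 -246.62   13.07] [-7.34 -3.77  4.96] 5.024312716723216 55.70378827345862
[ 477.44 -246.65   13.06] [-6.58 -3.44  5.27] 5.011299006710033 55.445601344674245
[ 477.44 -246.63   13.07] [-7.91 -4.51  5.2 ] 5.002438293950036 55.68238843473103
218.80613893376415 255.06785137318255 619
[ 458.24883946 -249.91811652   22.        ] -18.28050281079472
```

The cell is now clearly pressed against the lip (x force about -7 N, middle at about -18 to -19.5 mm). I'll undo the last nudge for a lighter hold, verify with a final look, and hand in.

```bash
python3 -m jog '{"jaw":[52,52,52,52,52,52],"slide":[[0,-0.03,0],[0,0,0],[0,0,0],[0,0,0],[0,0,0],[0,0,0]],"spin":[0,0,0,0,0,0]}' 
python3 - <<'E'
from h import *
for i in range(4):
    s=env.state();f=env.grab_frame('wrist');im=f.astype(int)
    g=((im[:,:,1]>im[:,:,0]+25)&(im[:,:,1]>im[:,:,2]+20));ys,xs=np.nonzero(g)
    print(s['ee_pos'].round(2),s['force'].round(2),s['gripper_force'],s['gripper_width'],xs.mean(),ys.mean())
b=env.grab_frame('side')[165:255,185:290,::-1];a=env.grab_frame('scene')[175:250,185:310,::-1]
cv2.imwrite('pics/d5.png',np.hstack([cv2.resize(x,(265,300),interpolation=2) for x in (a,b,f[40:260,170:370,::-1])]))
E
```

```text
time_s: 9.95
ee_pos: [477.4, -246.6, 13.2]
ee_rot: [-179.8, -0.1, 94.1]
force: [-5.1, -3.5, 4.8]
gripper_width: 55.2
gripper_force: 4.5
[ 477.39 -246.63   13.17] [-5.14 -3.46  4.76] 4.514098120853305 55.241765329666634 219.0223642172524 254.95047923322684
[ 477.37 -246.63   13.17] [-4.96 -3.89  3.68] 4.514427864924073 55.58441082193786 219.15814696485623 254.9009584664537
[ 477.37 -246.63   13.16] [-4.8  -2.48  3.94] 4.514556108042598 55.310783544788976 218.97284345047925 254.82747603833866
[ 477.4  -246.62   13.16] [-6.08 -3.25  4.19] 4.514767611399293 55.10314036114287 219.11727416798732 254.9809825673534
```

View pics/d5.png

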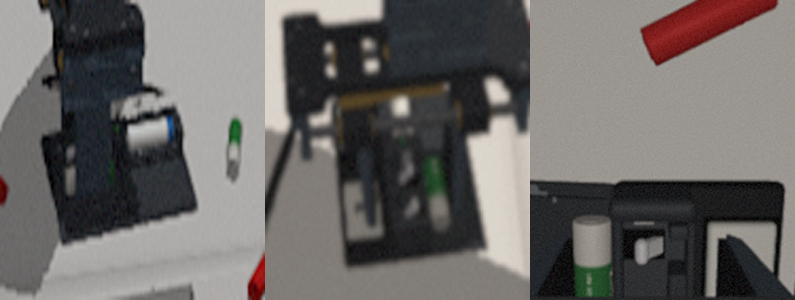

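The cell is steady, square against the lip and held by the front finger. The white cell is in its bay and the spare cell hasn't moved.

```bash
python3 -c "
from workcell import env
print(env.job_done())"
```

```text
the job is handed in; nothing more can be done
None
```

The green cell was ejected and caught, and the job is handed in with the front finger holding it square against the lip at about 5 N; the white cell is still in its bay and nothing around it was seen to move, but no verdict came back.

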